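# Hold up the tray with the headshell

### The arm

A 7-joint arm with a two-finger parallel gripper is mounted at the origin on the work surface. World frame = base frame: x ahead of the robot, y to its left, z up, the work surface at z = 0. Lengths are in m, angles in degrees, forces in N, time in s.
With the tool pointing down it reaches from about 0.425 to 0.875 m from the base axis. Payload 4.7 kg.
Tool frame: the origin (TCP) lies at the centre of the arm's flange, where the gripper is bolted on; the fingertips stand 182 mm ahead of it and the grasp point (between the pads) lies 164 mm ahead of it; z points along the fingers, x is the direction in which the jaws open and shut, and the axes are right-handed (so a half turn about z gives the same grasp; the last joint's range is limited). The gripper opens to 87 mm and grips with 3 to 60 N. Pads are 19 mm wide; open, the fingers measure 117 mm over their backs; the gripper's body (75 mm by 190 mm) begins 51 mm behind the grasp point.
Start: joints at [76.782, 18.392, -4.016, 83.108, 1.295, 78.541, -3.26], TCP at [0.158, -0.631, 0.405] pointing down, gripper open.
Joint ranges: [-163.93, 163.93], [-17.29, 119.83], [-79.2, 71.16], [3.27, 140.29], [-89.18, 269.18], [5.43, 117.66], [-154.24, 154.24]. Speed limits (degrees/s): [147.25, 147.25, 180, 180, 180, 180, 180].

### API

Orientations are given as [roll, pitch, yaw] about the fixed x, y, z axes, in that order (R = Rz(yaw) Ry(pitch) Rx(roll)).
In Python, from cell import env gives the robot as it stands. The module is installed in compiled form; this text tells all that it offers.
- The arm moves only by the tool carry_out, never from a script. Its argument "increments" is a list of rows, each a list of 5 numbers: the shift along the world's x, y, z in m, then the turn about the world's z in degrees, then the gripper's target within -1 to 1 (shut at 1, half-way at 0, fully open at -1). In form: [[dx, dy, dz, spin, jaw], ...]. A call has 1 to 20 rows; each row is the pose to reach, as a shift and turn from the pose commanded when the call began; what a row does not reach only later rows make up. A row lasts 1/10 s, in which the tool goes at most 50 mm and 8.59 degrees, less where a joint would pass 70% of its speed; a pose out of reach is approached as far as the arm can. A call with a gripper value outside its range is refused whole. The fingers move at their own pace and stop on an object; "grip_force" is the grip in N (left out, the last holds). Time passes only in rows, so rows that repeat a pose let the fingers close. It gives the time, the measured TCP pose, the force and the opening at its end, in the units of the state.
- env.get_obs(): the state, without advancing time (a new reading comes with each control period).
- env.read_camera(name): name is "scene" or "top" or "wrist"; returns (picture, depth): 400x640x3 uint8, red, green, blue; 400x640 float32, m along the optical axis (not along the pixel's ray), 0 where there is no reading.
- env.get_calibration(name): a dict with "K" (3x3 intrinsics, pixels), "k1" (the pictures are not rectified: a ray, as slopes to the right and down, at radius r is drawn at 1 + k1 r^2 times it, then the intrinsics apply), "camera_from_world" (4x4, takes a point from world to camera coordinates); the wrist camera has in their place "T_tool_cam" (4x4, takes a point from camera to tool coordinates, whose origin is the TCP and whose axes are the tool frame's). Camera axes: x right, y down, z forward; pixel columns grow to the right and rows downward; lengths in m; the calibration is good to about 2 mm. A picture is of the moment at which its call begins: read the wrist's pose just before it. get_calibration takes no time and is no camera call.
- env.sign_off(): hands the job in, once; it reports no verdict.
The state is a dict: "time_s": time; "qpos": joint angles; "joint_velocities": joint speeds; "effort": joint torques, N m; "tool_pos": TCP position; "tool_rot": TCP orientation; "force": force on the tool from outside, world axes, zero at the start; "wrist_torque": the same for the moment, N m; "grip_width": finger opening in m.
Only numpy, scipy, OpenCV 4.12 (cv2) and the standard library are available. Lean on these libraries where they do the work, as an engineer would, in place of code of your own. Each camera call takes 0.05 s, during which the arm holds its last target.

### The job

One of the two identical bamboo carrying trays on the desk has a headshell lying in it, the other a round steel counterweight. Lift the tray with the headshell straight up, at least 10 cm clear of the desk, keeping it level all the way, and hold it up level and still for two seconds or more so that I can take it from you, with the headshell still in it. Finish while holding it in the air, and leave the other tray and everything else where it is.

Things in the scene. Friction and masses are not known exactly. Their poses are not given: they have to be found in the camera images.
- tray_a: Bamboo carrying tray, 150 (x) x 158 mm (y), 0.24 kg, loose, level, y within 32 deg of world y. Floor 6 mm thick, rim 20 mm high. A square bar handle, 14 mm wide, runs along y over the middle, end to end, its underside 61 and top 75 mm above the tray's underside, on a post at each end. Balances at mid-bar. Headshell or counterweight lies on its floor at its +x side. Origin: centre of underside.
- tray_b: Bamboo carrying tray, 150 (x) x 158 mm (y), 0.24 kg, loose, level, y within 32 deg of world y. Floor 6 mm thick, rim 20 mm high. A square bar handle, 14 mm wide, runs along y over the middle, end to end, its underside 61 and top 75 mm above the tray's underside, on a post at each end. Balances at mid-bar. Headshell or counterweight lies on its floor at its +x side. Origin: centre of underside.
- headshell: Black plastic headshell of a record player with its cartridge, 25 g, standing on the cartridge: a plate 40 x 21 mm, 18 mm high overall, a 12 mm round connector at its -x end, a thin wire finger-lift at one side. Origin: centre of the plate, at the underside; x along the plate. It lies loose in one of the two trays (which one varies).
- counterweight: Tonearm counterweight: plain steel cylinder, 32 mm in diameter and 22 mm high, about 0.12 kg, standing upright and loose in the other tray. Origin: centre of its underside.
- coaster: Bystander: round ceramic coaster, 90 mm across, 7 mm thick, loose on the desk between the trays. Origin: centre of its underside.
- spare_headshell: Bystander: red plastic headshell of a record player with its cartridge, 25 g, standing on the cartridge: a plate 40 x 21 mm, 18 mm high overall, a 12 mm round connector at its -x end, a thin wire finger-lift at one side. Origin: centre of the plate, at the underside; x along the plate. It stands on the coaster, never in a tray.
- gauge: Bystander: steel balance-beam gauge, a beam 120 mm along its x on a 50 x 28 mm base, 36 mm high, loose on the desk beyond the coaster. Origin: centre of its underside.
- brush: Bystander: record brush, 24 x 100 x 32 mm high, loose on the desk just beyond the left tray. Origin: centre of its underside.
- vial: Bystander: small glass bottle, 32 mm across, 75 mm high, loose beyond the gauge. Origin: centre of its underside.
Mind the look-alikes: they are no part of the job. What is shaped like the tray_a but red or turquoise is not meant.

How it is judged (in metres and radians):
On the way:
1. the tray with the headshell is held up level and still for 1.5 s (((x of headshell in the frame of tray_a between -0.077 and 0.077 m and y of headshell in the frame of tray_a between -0.08 and 0.08 m and z of headshell in the frame of tray_a between -0.005 and 0.03 m and height (world z) of tray_a above 0.095 m and angle between tray_a's own z axis and vertical below 0.12 rad and linear speed of tray_a below 0.03 m/s and angular speed of tray_a below 0.2 rad/s and linear speed of headshell below 0.04 m/s and contact force between tray_a and the fingers above 1 N and distance of tray_b from where it was at the start of the episode below 0.03 m and world x of tray_a between 0.38 and 0.66 m and world y of tray_a between -0.38 and 0.38 m and contact force between tray_a and brush below 0.1 N and contact force between tray_a and vial below 0.1 N and contact force between tray_a and gauge below 0.1 N and contact force between tray_a and coaster below 0.1 N and contact force between tray_a and tray_b below 0.1 N) or (x of headshell in the frame of tray_b between -0.077 and 0.077 m and y of headshell in the frame of tray_b between -0.08 and 0.08 m and z of headshell in the frame of tray_b between -0.005 and 0.03 m and height (world z) of tray_b above 0.095 m and angle between tray_b's own z axis and vertical below 0.12 rad and linear speed of tray_b below 0.03 m/s and angular speed of tray_b below 0.2 rad/s and linear speed of headshell below 0.04 m/s and contact force between tray_b and the fingers above 1 N and distance of tray_a from where it was at the start of the episode below 0.03 m and world x of tray_b between 0.38 and 0.66 m and world y of tray_b between -0.38 and 0.38 m and contact force between tray_b and brush below 0.1 N and contact force between tray_b and vial below 0.1 N and contact force between tray_b and gauge below 0.1 N and contact force between tray_b and coaster below 0.1 N and contact force between tray_b and tray_a below 0.1 N))), for 1.5 s.
At the end, for the whole second after the job is handed in: The headshell's tray is gripped by the fingers and carried by nothing else: above where the trays stand (x 0.38 to 0.66, y within 0.38 m), underside over 95 mm up, level within 0.12 rad, slower than 30 mm/s and 0.2 rad/s, headshell still in it; the other tray within 30 mm of its start (((x of headshell in the frame of tray_a between -0.077 and 0.077 m and y of headshell in the frame of tray_a between -0.08 and 0.08 m and z of headshell in the frame of tray_a between -0.005 and 0.03 m and height (world z) of tray_a above 0.095 m and angle between tray_a's own z axis and vertical below 0.12 rad and linear speed of tray_a below 0.03 m/s and angular speed of tray_a below 0.2 rad/s and linear speed of headshell below 0.04 m/s and contact force between tray_a and the fingers above 1 N and distance of tray_b from where it was at the start of the episode below 0.03 m and world x of tray_a between 0.38 and 0.66 m and world y of tray_a between -0.38 and 0.38 m and contact force between tray_a and brush below 0.1 N and contact force between tray_a and vial below 0.1 N and contact force between tray_a and gauge below 0.1 N and contact force between tray_a and coaster below 0.1 N and contact force between tray_a and tray_b below 0.1 N) or (x of headshell in the frame of tray_b between -0.077 and 0.077 m and y of headshell in the frame of tray_b between -0.08 and 0.08 m and z of headshell in the frame of tray_b between -0.005 and 0.03 m and height (world z) of tray_b above 0.095 m and angle between tray_b's own z axis and vertical below 0.12 rad and linear speed of tray_b below 0.03 m/s and angular speed of tray_b below 0.2 rad/s and linear speed of headshell below 0.04 m/s and contact force between tray_b and the fingers above 1 N and distance of tray_a from where it was at the start of the episode below 0.03 m and world x of tray_b between 0.38 and 0.66 m and world y of tray_b between -0.38 and 0.38 m and contact force between tray_b and brush below 0.1 N and contact force between tray_b and vial below 0.1 N and contact force between tray_b and gauge below 0.1 N and contact force between tray_b and coaster below 0.1 N and contact force between tray_b and tray_a below 0.1 N))); the arm keeps its last pose, push and grip.
It fails at once if a tray is tipped more than 0.25 rad (14 degrees) (angle between any of tray_a, tray_b's own z axis and vertical above 0.25 rad).
It fails at once if the tray without the headshell is moved more than 30 mm ((distance between headshell and tray_a below 0.12 m and distance of tray_b from where it was at the start of the episode above 0.03 m) or (distance between headshell and tray_b below 0.12 m and distance of tray_a from where it was at the start of the episode above 0.03 m)).
It fails at once if the headshell leaves the trays (not ((x of headshell in the frame of tray_a between -0.077 and 0.077 m and y of headshell in the frame of tray_a between -0.08 and 0.08 m and z of headshell in the frame of tray_a between -0.005 and 0.03 m) or (x of headshell in the frame of tray_b between -0.077 and 0.077 m and y of headshell in the frame of tray_b between -0.08 and 0.08 m and z of headshell in the frame of tray_b between -0.005 and 0.03 m))).
It fails at once if the counterweight is moved more than 30 mm (distance of counterweight from where it was at the start of the episode above 0.03 m).
It fails at once if a bystander is moved more than 30 mm (distance of any of coaster, spare_headshell, gauge, brush, vial from where it was at the start of the episode above 0.03 m).
It also fails if it takes over 35 s, if anything falls off the work surface, if the arm or the gripper's body presses on something with over 40 N, if the wrist force passes 120 N, or if a joint passes its speed limit or range.

## Working session

There is one attempt and no reset: what is moved stays moved. The work goes in short steps, Python scripts to look and compute and a tool call to move; the robot and the scene stay as the last step left them, time stands still between calls to the robot, and variables do not carry over. Pictures are saved under pics/ and viewed, and the job is handed in when it is done.

Besides the shell and the picture viewer there is one more tool, called after "Emit:" by a JSON object that holds its "name" and its "arguments", one argument or row to a line. carry_out: Moves the arm, as the interface text tells. Its arguments: {"type":"object","properties":{"increments":{"type":"array"},"grip_force":{"type":"number"}},"required":["increments"]}

```bash
mkdir -p pics; cat > h.py <<'E'
import numpy as np,cv2
from cell import env
def snap(n,f):
    im,d=env.read_camera(n); cv2.imwrite('pics/'+f+'.png',im[:,:,::-1]); np.savez('pics/'+f+'.npz',im=im,d=d); return im,d
def ray(n,u,v,obs=None):
    c=env.get_calibration(n);K=np.array(c['K']);k1=c['k1']
    x=(u-K[0,2])/K[0,0];y=(v-K[1,2])/K[1,1]
    rd=np.hypot(x,y);r=rd
    for _ in range(30): r=rd/(1+k1*r*r)
    s=r/rd if rd>0 else 1
    return np.array([x*s,y*s,1.])
def campose(n,obs=None):
    c=env.get_calibration(n)
    if n!='wrist': return np.linalg.inv(np.array(c['camera_from_world']))
    from scipy.spatial.transform import Rotation as R
    T=np.eye(4);T[:3,:3]=R.from_euler('xyz',obs['tool_rot'],degrees=True).as_matrix();T[:3,3]=obs['tool_pos']
    return T@np.array(c['T_tool_cam'])
def onplane(n,u,v,z,obs=None):
    T=campose(n,obs);d=T[:3,:3]@ray(n,u,v);o=T[:3,3];return o+d*(z-o[2])/d[2]
def depthpt(n,u,v,d,obs=None):
    T=campose(n,obs);return T[:3,:3]@(ray(n,u,v)*d)+T[:3,3]
E
python3 - <<'E'
from h import *
o=env.get_obs();print(o['tool_pos'],o['tool_rot'],o['time_s'],o['grip_width'])
snap('scene','s0');snap('top','t0')
for n in('scene','top'):print(campose(n).round(3),env.get_calibration(n)['k1'])
E
```

```text
[ 0.15744924 -0.63043317  0.40366522] [ 1.79992733e+02  1.06297449e-01 -7.59726136e+01] 0.0 0.08691779270070017
[[-0.549  0.54  -0.638  1.306]
 [ 0.836  0.335 -0.435  0.651]
 [-0.021 -0.772 -0.635  0.898]
 [ 0.     0.     0.     1.   ]] 0.02053077553612938
[[ 0.005 -0.994  0.108  0.382]
 [-1.    -0.004  0.004  0.078]
 [-0.003 -0.108 -0.994  1.137]
 [ 0.     0.     0.     1.   ]] 0.03130369111423797
```

View pics/s0.png

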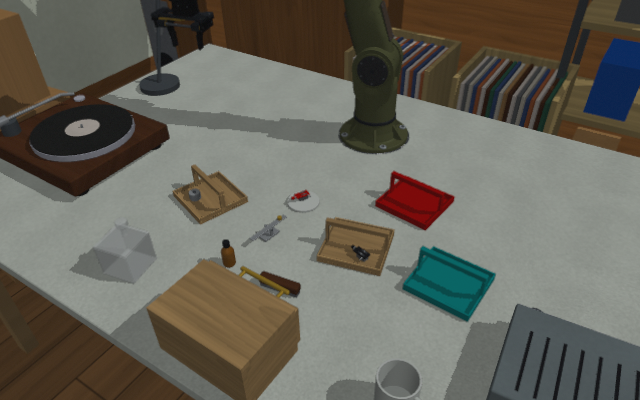

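View pics/t0.png

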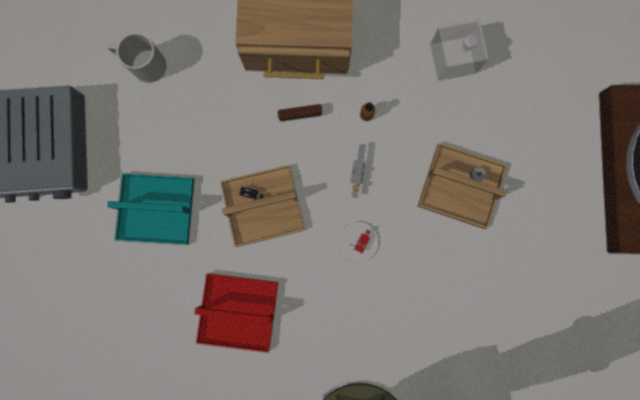

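Top view: two bamboo trays, one at about (262,205) with a black object at (251,193), the other at (462,186) with a grey cylinder at (478,174). The red tray at (238,312) and the turquoise tray at (155,208) are decoys, and the red headshell at (363,242) is on the coaster. The bamboo tray at (262,205) fits, and I'll confirm it in an enlarged crop.

```bash
python3 - <<'E'
from h import *
a=np.load('pics/t0.npz');b=np.load('pics/s0.npz')
A=cv2.resize(a['im'][155:255,205:320],None,fx=5,fy=5,interpolation=cv2.INTER_CUBIC)
cv2.imwrite('pics/ct.png',A[:,:,::-1])
B=cv2.resize(b['im'][205:285,305:405],None,fx=6,fy=6,interpolation=cv2.INTER_CUBIC)
cv2.imwrite('pics/cs.png',B[:,:,::-1])
C=cv2.resize(a['im'][135:235,405:520],None,fx=4,fy=4,interpolation=cv2.INTER_CUBIC)
cv2.imwrite('pics/co.png',C[:,:,::-1])
d=a['d'];im=a['im']
# depth points around the tray
P=[]
for v in range(160,250):
  for u in range(212,312):
    if d[v,u]>0:
      P.append(np.r_[u,v,depthpt('top',u,v,d[v,u])])
P=np.array(P);np.save('pics/P.npy',P)
print(np.histogram(P[:,4],bins=np.arange(-.01,.1,.01)))
Q=P[(P[:,4]>.06)&(P[:,4]<.09)]
print(len(Q),Q.min(0),Q.max(0),Q.mean(0),np.median(Q[:,4]))
c,s,r=cv2.fitLine(Q[:,2:4].astype(np.float32),cv2.DIST_L2,0,.01,.01)[:2]+(0,0) if 0 else (0,0,0)
rect=cv2.minAreaRect(Q[:,2:4].astype(np.float32));print(rect)
E
```

```text
Traceback (most recent call last):
  File "h.py", line 21, in depthpt
    T=campose(n,obs);return T[:3,:3]@(ray(n,u,v)*d)+T[:3,3]
                                      ~~~^^^^^^^
  File "h.py", line 6, in ray
    c=env.get_calibration(n);K=np.array(c['K']);k1=c['k1']
ValueError: time passes only in moves, steps and waits
```

View pics/ct.png

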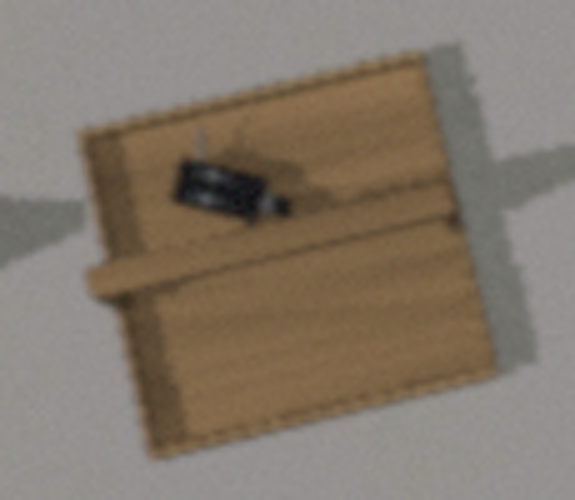

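View pics/cs.png

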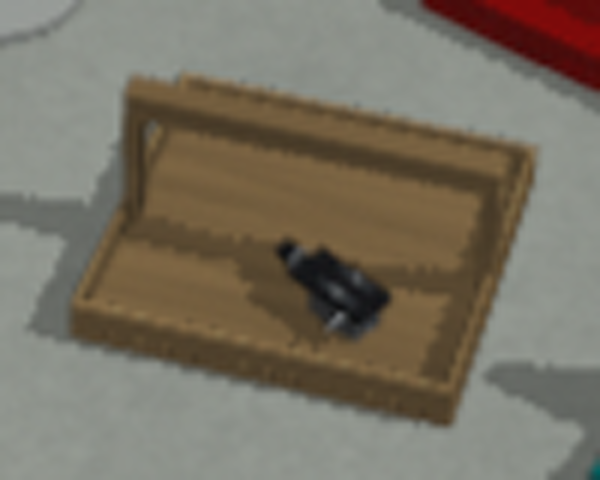

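The crops confirm it: a black headshell with its round connector and wire lift lies in this tray, at about (250,193). Next I measure the bar.

```bash
cat > h.py <<'E'
import numpy as np,cv2
from cell import env
from scipy.spatial.transform import Rotation as R
_c={}
def cal(n):
    if n not in _c:_c[n]=env.get_calibration(n)
    return _c[n]
def snap(n,f):
    im,d=env.read_camera(n); cv2.imwrite('pics/'+f+'.png',im[:,:,::-1]); np.savez('pics/'+f+'.npz',im=im,d=d); return im,d
def rays(n,uv):
    c=cal(n);q=cv2.undistortPoints(np.array(uv,float).reshape(-1,1,2),np.array(c['K'],float),np.array([c['k1'],0,0,0.])).reshape(-1,2)
    return np.c_[q,np.ones(len(q))]
def campose(n,obs=None):
    c=cal(n)
    if n!='wrist': return np.linalg.inv(np.array(c['camera_from_world']))
    T=np.eye(4);T[:3,:3]=R.from_euler('xyz',obs['tool_rot'],degrees=True).as_matrix();T[:3,3]=obs['tool_pos']
    return T@np.array(c['T_tool_cam'])
def onplane(n,uv,z,obs=None):
    T=campose(n,obs);d=rays(n,uv)@T[:3,:3].T;o=T[:3,3];return o+d*((z-o[2])/d[:,2])[:,None]
def depthpts(n,uv,d,obs=None):
    T=campose(n,obs);return (rays(n,uv)*np.array(d)[:,None])@T[:3,:3].T+T[:3,3]
def tri(n1,uv1,n2,uv2,o1=None,o2=None):
    T1,T2=campose(n1,o1),campose(n2,o2);out=[]
    for a,b in zip(rays(n1,uv1)@T1[:3,:3].T,rays(n2,uv2)@T2[:3,:3].T):
        s=np.linalg.lstsq(np.c_[a,-b],T2[:3,3]-T1[:3,3],rcond=None)[0]
        p=T1[:3,3]+a*s[0];q=T2[:3,3]+b*s[1];out.append(np.r_[(p+q)/2,np.linalg.norm(p-q)])
    return np.array(out)
E
python3 - <<'E'
from h import *
a=np.load('pics/t0.npz');d=a['d']
vv,uu=np.mgrid[160:250,212:312];uv=np.c_[uu.ravel(),vv.ravel()];dd=d[160:250,212:312].ravel()
m=dd>0;uv=uv[m];P=depthpts('top',uv,dd[m])
print(np.histogram(P[:,2],bins=np.arange(-.01,.1,.01)))
k=(P[:,2]>.06)&(P[:,2]<.09);Q=P[k]
print(len(Q),np.median(Q[:,2]),Q.mean(0),cv2.minAreaRect(Q[:,:2].astype(np.float32)))
vx,vy,x0,y0=cv2.fitLine(Q[:,:2].astype(np.float32),cv2.DIST_HUBER,0,.001,.001).ravel();print('bar dir deg from y',np.degrees(np.arctan2(-vx*np.sign(vy),abs(vy))))
# crops -> full pixels; bar top end-corner midpoints top view
L=np.array([[95,283],[455,197]])/5+[205,155]-.4
print(onplane('top',L,.075))
# scene: near-left bar end top (131,88), right end (520,160)? 
S=np.array([[131,84],[533,150]])/6+[305,205]
print(tri('top',L[::-1],'scene',S))
tr=np.array([[80,131],[425,53],[495,375],[153,458]])/5+[205,155]-.4
W=onplane('top',tr,.02);print(W.round(3),W.mean(0),np.linalg.norm(W-np.roll(W,1,0),axis=1))
print(env.get_obs()['time_s'])
E
```

```text
(array([3192, 4453,  498,  271,    3,    8,    4,   59,  477,    0]), array([-0.01,  0.  ,  0.01,  0.02,  0.03,  0.04,  0.05,  0.06,  0.07,
        0.08,  0.09]))
536 0.07295240478063314 [0.49224329 0.21606583 0.07264491] ((0.49298664927482605, 0.21621224284172058), (0.014704274013638496, 0.15720634162425995), 13.976127624511719)
bar dir deg from y 13.887915
[[0.47408252 0.28818571 0.075     ]
 [0.51108433 0.13769074 0.075     ]]
[[0.5100585  0.14016409 0.07174003 0.00539177]
 [0.46983625 0.29501982 0.07817704 0.01676095]]
[[0.547 0.307 0.02 ]
 [0.582 0.155 0.02 ]
 [0.439 0.122 0.02 ]
 [0.402 0.272 0.02 ]] [0.49251669 0.21408292 0.02      ] [0.14876012 0.1567907  0.14689219 0.15382265]
0.1
```

Emit:
{"name": "carry_out", "arguments": {
  "increments": [
    [0.015,0.01,0,1.5,-1],
    [0.045,0.03,0,4.5,-1],
    [0.075,0.05,0,7.5,-1],
    [0.105,0.07,0,10.5,-1],
    [0.135,0.09,0,13.5,-1],
    [0.165,0.11,0,16.5,-1],
    [0.195,0.13,0,19.5,-1],
    [0.225,0.15,0,22.5,-1],
    [0.255,0.17,0,25.5,-1],
    [0.285,0.19,0,28.5,-1],
    [0.305,0.21,0,31.5,-1],
    [0.32,0.24,0,34.5,-1],
    [0.33,0.27,0,37.5,-1],
    [0.34,0.3,0,40.5,-1],
    [0.35,0.33,0,43.5,-1],
    [0.36,0.36,0,46.5,-1],
    [0.37,0.39,0,50,-1],
    [0.38,0.42,0,53,-1],
    [0.39,0.45,0,56,-1],
    [0.4,0.48,0,59,-1]
  ],
  "grip_force": 45
}}

```text
time_s: 2.1
tool_pos: [0.5579, -0.1481, 0.4049]
tool_rot: [180.0, -0.0, -16.7]
force: [-0.1, -0.8, 0.5]
grip_width: 0.0874
```

Emit:
{"name": "carry_out", "arguments": {
  "increments": [
    [-0.005,0.03,0,3,-1],
    [-0.01,0.06,0,6,-1],
    [-0.015,0.09,0,9,-1],
    [-0.02,0.12,0,12,-1],
    [-0.025,0.15,0,15,-1],
    [-0.03,0.18,0,18,-1],
    [-0.035,0.21,0,21,-1],
    [-0.04,0.24,0,24,-1],
    [-0.05,0.27,0,27,-1],
    [-0.055,0.3,0,29,-1],
    [-0.06,0.33,0,30.9,-1],
    [-0.065,0.35,0,30.9,-1],
    [-0.065,0.363,0,30.9,-1],
    [-0.065,0.363,0,30.9,-1],
    [-0.065,0.363,0,30.9,-1],
    [-0.065,0.363,0,30.9,-1]
  ]
}}

```text
time_s: 3.7
tool_pos: [0.4927, 0.2116, 0.4046]
tool_rot: [180.0, 0.0, 13.9]
force: [-0.6, -0.2, -1.0]
grip_width: 0.087
```

```bash
python3 - <<'E'
from h import *
o=env.get_obs();print(o['tool_pos'],o['tool_rot'],o['time_s'],o['qpos'])
np.save('pics/o1.npy',np.r_[o['tool_pos'],o['tool_rot']])
snap('wrist','w1');print(np.array(cal('wrist')['T_tool_cam']).round(3))
E
```

```text
[0.49268768 0.21156779 0.40461109] [1.79964776e+02 2.05758233e-02 1.38747030e+01] 3.7 [ 19.82226997   8.70774231 -49.92851354  97.93910246   6.87029035
  76.5533143  -17.51233307]
[[ 1.     0.     0.    -0.   ]
 [-0.     0.97   0.243 -0.067]
 [-0.    -0.243  0.97   0.02 ]
 [ 0.     0.     0.     1.   ]]
```

View pics/w1.png

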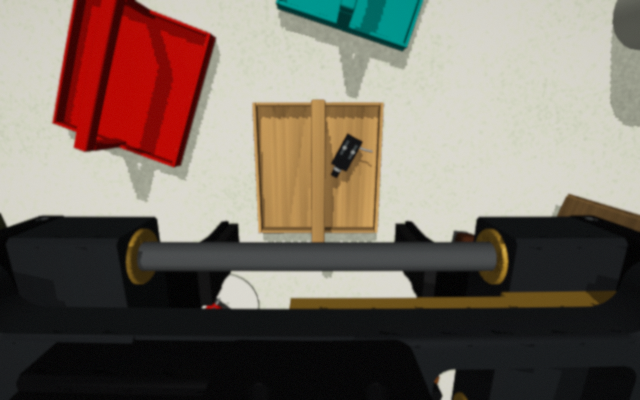

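Wrist view: the tray is upright in the picture, its bar running vertically from (318,100) to about (318,240), with the headshell at (346,153). I measure the bar here too.

```bash
python3 - <<'E'
from h import *
a=np.load('pics/w1.npz');v6=np.load('pics/o1.npy');o=dict(tool_pos=v6[:3],tool_rot=v6[3:])
d=a['d'];vv,uu=np.mgrid[90:245,245:395];dd=d[90:245,245:395].ravel();uv=np.c_[uu.ravel(),vv.ravel()][dd>0]
P=depthpts('wrist',uv,dd[dd>0],o)
k=(P[:,2]>.06)&(P[:,2]<.09);Q=P[k]
print(len(Q),np.median(Q[:,2]),cv2.minAreaRect(Q[:,:2].astype(np.float32)))
vx,vy,x0,y0=cv2.fitLine(Q[:,:2].astype(np.float32),cv2.DIST_HUBER,0,.001,.001).ravel();print('yaw',np.degrees(np.arctan2(-vx*np.sign(vy),abs(vy))))
f=P[(P[:,2]<.03)&(P[:,2]>0.015)];print('rim',np.median(f[:,2]),cv2.minAreaRect(f[:,:2].astype(np.float32)))
# two-view: bar top far end, wrist vs top
W=[[318,100]];B=np.array([[93,270]])/5+[205,155]-.4
C=cv2.resize(a['im'][85:250,240:400],None,fx=4,fy=3.6,interpolation=cv2.INTER_CUBIC);cv2.imwrite('pics/cw.png',C[:,:,::-1])
print(onplane('wrist',[[312,100],[326,100],[310,235],[325,235]],.075,o).round(4))
# triangulate left end of bar (midpoint of top end edge)
print(tri('wrist',[[318.5,99.5]],'top',np.array([[94,284]])/5+[205,155]-.4,o,None))
E
```

```text
1945 0.07465838135313152 ((0.4909459948539734, 0.22270750999450684), (0.013846032321453094, 0.14646685123443604), 13.811423301696777)
yaw 14.153981
rim 0.019970570037405877 ((0.49246782064437866, 0.21735617518424988), (0.15038104355335236, 0.15752553939819336), 13.967035293579102)
[[0.4682 0.2914 0.075 ]
 [0.4812 0.2946 0.075 ]
 [0.4988 0.1569 0.075 ]
 [0.5143 0.1608 0.075 ]]
[[0.47487369 0.29411759 0.05025555 0.00222671]]
```

View pics/cw.png

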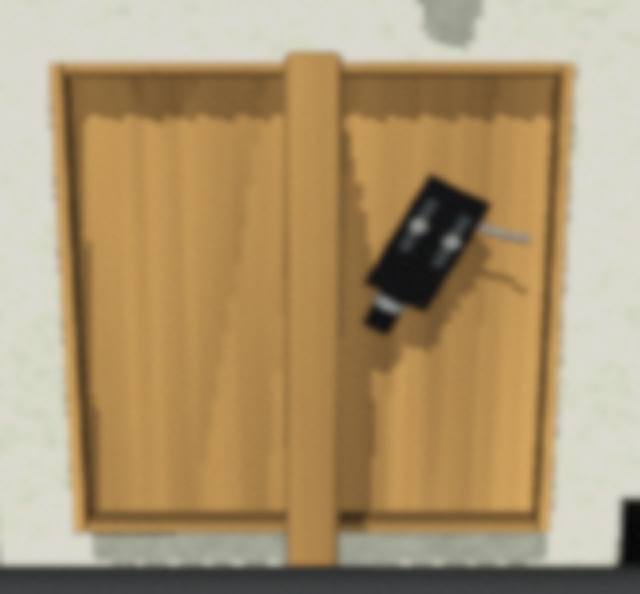

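Both views agree: bar mid at about (0.4925, 0.2165), yaw 14°, bar top at 0.073–0.075 from depth. The bar-end triangulation with the wrist and top views gave 0.050. I discount it because that baseline is weak, and the scene+top pair gave 0.072 and 0.078. Descending now.

Emit:
{"name": "carry_out", "arguments": {
  "increments": [
    [0,0.002,-0.01,0.1,-1],
    [0,0.004,-0.025,0.1,-1],
    [0,0.005,-0.04,0.1,-1],
    [0,0.005,-0.055,0.1,-1],
    [0,0.005,-0.07,0.1,-1],
    [0,0.005,-0.085,0.1,-1],
    [0,0.005,-0.1,0.1,-1],
    [0,0.005,-0.115,0.1,-1],
    [0,0.005,-0.125,0.1,-1],
    [0,0.005,-0.135,0.1,-1],
    [0,0.005,-0.145,0.1,-1],
    [0,0.005,-0.153,0.1,-1],
    [0,0.005,-0.16,0.1,-1],
    [0,0.005,-0.166,0.1,-1],
    [0,0.005,-0.17,0.1,-1],
    [0,0.005,-0.173,0.1,-1],
    [0,0.005,-0.173,0.1,-1],
    [0,0.005,-0.173,0.1,-1]
  ]
}}

```text
time_s: 5.55
tool_pos: [0.4926, 0.2175, 0.232]
tool_rot: [180.0, -0.0, 14.0]
force: [-0.4, 0.5, 0.6]
grip_width: 0.0872
```

```bash
python3 - <<'E'
from h import *
o=env.get_obs();print(o['tool_pos'],o['tool_rot'],o['force'])
snap('wrist','w2');im,d=snap('scene','s2')
cv2.imwrite('pics/s2c.png',cv2.resize(im[120:300,250:450],None,fx=4,fy=3.3)[:,:,::-1])
E
```

```text
[0.49261753 0.21747778 0.23199917] [ 1.79999968e+02 -2.72438041e-02  1.40326414e+01] [-0.42493857  0.50570966  0.6166101 ]
```

View pics/w2.png

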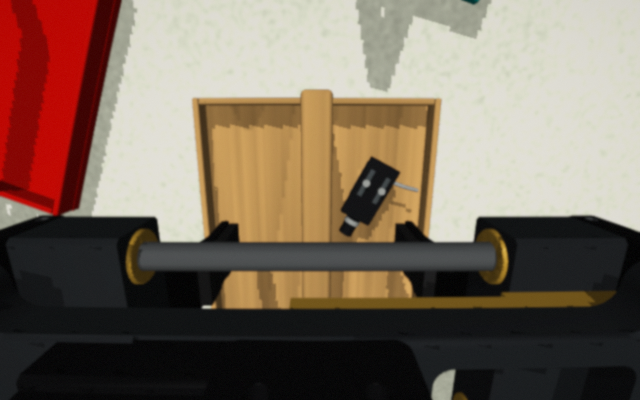

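View pics/s2c.png

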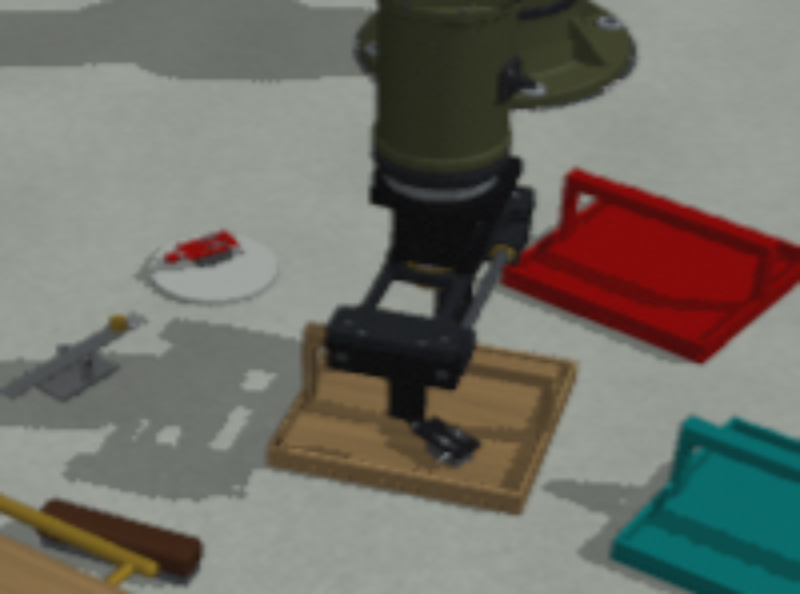

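The bar lies between the fingers (bar at column 316, fingers at 225 and 410), and the headshell at (370,190) is clear. Closing.

Emit:
{"name": "carry_out", "arguments": {
  "increments": [
    [0,0,0,0,-0.4],
    [0,0,0,0,0],
    [0,0,0,0,0.3],
    [0,0,0,0,0.5],
    [0,0,0,0,0.6],
    [0,0,0,0,0.65],
    [0,0,0,0,0.7],
    [0,0,0,0,0.8],
    [0,0,0,0,1],
    [0,0,0,0,1],
    [0,0,0,0,1],
    [0,0,0,0,1],
    [0,0,0,0,1],
    [0,0,0,0,1]
  ],
  "grip_force": 45
}}

```text
time_s: 7.05
tool_pos: [0.4925, 0.2174, 0.2318]
tool_rot: [180.0, -0.0, 14.0]
force: [0.0, -0.4, -1.1]
grip_width: 0.0136
```

Gripped at 13.6 mm, against a 14 mm bar. I lift 2 cm first and check.

Emit:
{"name": "carry_out", "arguments": {
  "increments": [
    [0,0,0.001,0,1],
    [0,0,0.003,0,1],
    [0,0,0.006,0,1],
    [0,0,0.009,0,1],
    [0,0,0.012,0,1],
    [0,0,0.015,0,1],
    [0,0,0.018,0,1],
    [0,0,0.02,0,1],
    [0,0,0.02,0,1],
    [0,0,0.02,0,1],
    [0,0,0.02,0,1]
  ]
}}

```text
time_s: 8.15
tool_pos: [0.4924, 0.2173, 0.2516]
tool_rot: [180.0, 0.0, 14.0]
force: [0.7, -0.6, -2.3]
grip_width: 0.0133
```

```bash
python3 - <<'E'
from h import *
o=env.get_obs();print(o['tool_pos'],o['force'],o['grip_width'],o['wrist_torque'])
im,d=snap('scene','s3')
cv2.imwrite('pics/s3c.png',cv2.resize(im[120:300,250:450],None,fx=4,fy=3.3)[:,:,::-1])
E
```

```text
[0.49244161 0.217316   0.25164468] [ 0.71863294 -0.61072688 -2.29684239] 0.013308028680782274 [-0.00608667 -0.09375838 -0.00609227]
```

View pics/s3c.png

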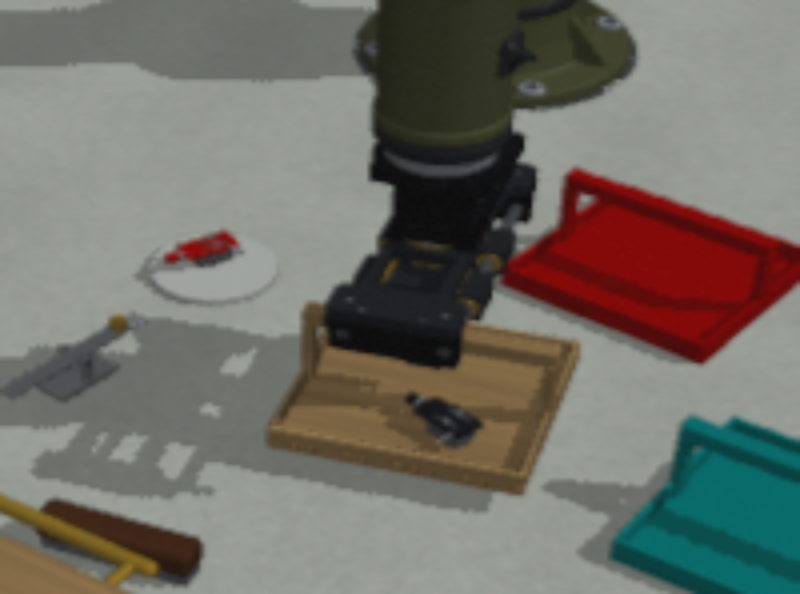

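The tray is off the desk with 2.3 N hanging on the wrist, it looks level, and the headshell at crop (445,420) is in place. Lifting on to about 13.5 cm.

Emit:
{"name": "carry_out", "arguments": {
  "increments": [
    [0,0,0.002,0,1],
    [0,0,0.006,0,1],
    [0,0,0.012,0,1],
    [0,0,0.019,0,1],
    [0,0,0.027,0,1],
    [0,0,0.035,0,1],
    [0,0,0.043,0,1],
    [0,0,0.051,0,1],
    [0,0,0.059,0,1],
    [0,0,0.067,0,1],
    [0,0,0.075,0,1],
    [0,0,0.083,0,1],
    [0,0,0.091,0,1],
    [0,0,0.098,0,1],
    [0,0,0.104,0,1],
    [0,0,0.109,0,1],
    [0,0,0.112,0,1],
    [0,0,0.114,0,1],
    [0,0,0.115,0,1],
    [0,0,0.115,0,1]
  ]
}}

```text
time_s: 10.2
tool_pos: [0.4925, 0.2174, 0.3667]
tool_rot: [180.0, 0.0, 14.0]
force: [0.3, -0.4, -2.4]
grip_width: 0.0136
```

Emit:
{"name": "carry_out", "arguments": {
  "increments": [
    [0,0,0,0,1],
    [0,0,0,0,1],
    [0,0,0,0,1],
    [0,0,0,0,1],
    [0,0,0,0,1],
    [0,0,0,0,1],
    [0,0,0,0,1],
    [0,0,0,0,1],
    [0,0,0,0,1],
    [0,0,0,0,1],
    [0,0,0,0,1],
    [0,0,0,0,1],
    [0,0,0,0,1],
    [0,0,0,0,1],
    [0,0,0,0,1],
    [0,0,0,0,1],
    [0,0,0,0,1],
    [0,0,0,0,1],
    [0,0,0,0,1],
    [0,0,0,0,1]
  ]
}}

```text
time_s: 12.2
tool_pos: [0.4925, 0.2174, 0.3668]
tool_rot: [180.0, -0.0, 14.0]
force: [0.3, -0.5, -1.9]
grip_width: 0.0135
```

```bash
python3 - <<'E'
from h import *
o=env.get_obs();print(o['tool_pos'],o['force'],o['grip_width'],np.abs(o['joint_velocities']).max())
im,d=snap('scene','s4')
cv2.imwrite('pics/s4c.png',cv2.resize(im[100:280,250:450],None,fx=4,fy=3.3)[:,:,::-1])
o=env.get_obs();im,d=snap('wrist','w4')
vv,uu=np.mgrid[60:225,150:480];uv=np.c_[uu.ravel(),vv.ravel()];dd=d[60:225,150:480].ravel()
P=depthpts('wrist',uv,dd,o);hsv=cv2.cvtColor(im[60:225,150:480],cv2.COLOR_RGB2HSV).reshape(-1,3)
k=(dd>0)&(P[:,2]>.13)&(P[:,2]<.15)&(abs(hsv[:,0].astype(int)-16)<8)&(hsv[:,1]>80)
Q=P[k];A=np.c_[Q[:,:2]-Q[:,:2].mean(0),np.ones(len(Q))];s=np.linalg.lstsq(A,Q[:,2],rcond=None)[0]
print('floor n,z,tilt',len(Q),s[2],np.hypot(s[0],s[1]),Q.min(0),Q.max(0))
E
```

```text
[0.49252651 0.21735961 0.36679817] [ 0.25984603 -0.47869293 -1.91631444] 0.013496421253592565 0.11265529093133922
floor n,z,tilt 19425 0.14102031782938418 0.0014111923922262143 [0.40512471 0.20009981 0.13795163] [0.56146515 0.30715634 0.14996372]
```

View pics/s4c.png

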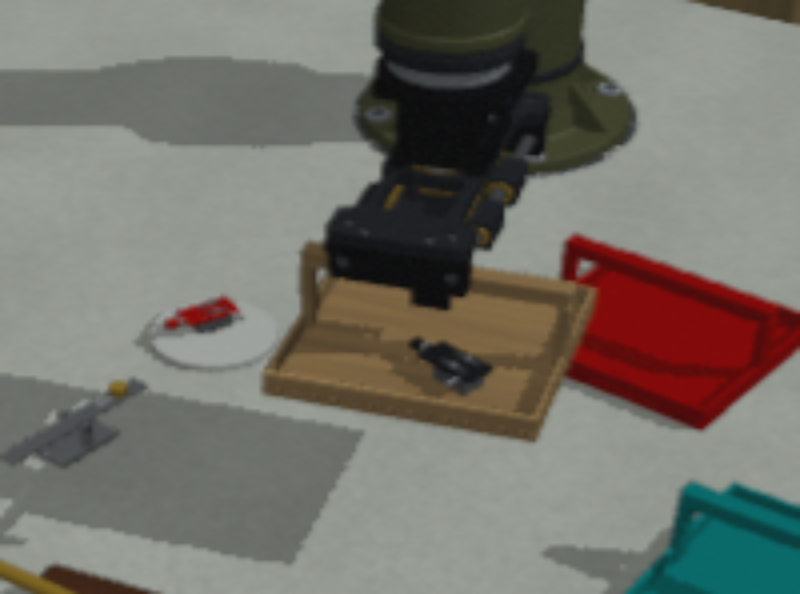

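View pics/w4.png

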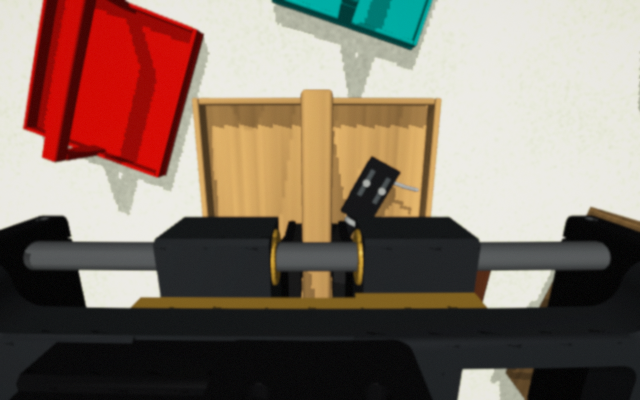

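The tray's floor is at 0.141 m (underside about 0.135 m), its tilt is about 0.001 rad, and it has been held still for 2 s with the headshell at (370,190). Handing in.

```bash
python3 -c "
from cell import env
print(env.sign_off())"
```

```text
the job is handed in; nothing more can be done
None
```

The bamboo tray with the black headshell is gripped at mid-bar, lifted straight up and held still in the air, with the headshell still in it. I handed the job in while holding it.

**Last checks:**
- **Height and level:** the tray floor measured 0.141 m, so the underside is about 13.5 cm up. The tilt is about 0.001 rad.
- **Grip and stillness:** the fingers are 13.5 mm apart on the 14 mm bar, and about 2 N hangs on the wrist. It was held for 2 s before handing in, at about 12.3 s on the clock.
- **Surroundings:** in the last scene view the coaster, spare headshell and gauge looked undisturbed. I did not re-measure the other tray, the brush or the vial at the end; the arm never came near the other tray on the way down or up.

**One disagreement:** triangulating the bar's end from the wrist and top views gave a height of 0.050 m. I set that aside because the two viewpoints give a weak baseline. The depth readings (0.073 and 0.075 m), the scene and top views (0.072 and 0.078 m) and the stated 0.075 m agreed with each other, and the grasp confirmed them.

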